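# Bring round the capping bell

## Task

The carousel on the bottling bench holds steel fittings under a wire guard: turn it by its upright pins until the capping bell (the bell with the slim plain shank on top) stands at the middle of the front opening, and only then lift the bell out there. Carry it to the white tray and set it down gently, upright, in the middle of the rubber pad in the tray's free bay, and let go. Leave the other fittings upright in their compartments and do not disturb the reducers in the tray or the bottles, mug, jar and wrench on the bench.

Things in the scene. Friction and masses are not known exactly. Their poses are not given: they have to be found in the camera images.
- bell: the capping bell, plain steel, 100 mm tall, 0.25 to 0.5 kg: a solid bell 56 mm across and 44 mm high whose shoulder narrows to a slim plain round shank, 26 mm in diameter, from 55 mm to 100 mm above its underside (nothing wider on top). Origin: centre of its underside; z up its axis. Starts standing in one of the carousel's compartments (which one varies), on the carousel floor at z = 37 mm.
- spool: steel spool, 92 mm tall: 36 mm tube with a 56 mm flange, 12 mm thick, at each end. Origin: centre of its underside; z up its axis. Starts standing in one of the carousel's compartments (which one varies), on the carousel floor at z = 37 mm.
- tee: steel pipe tee, 96 mm tall: upright 32 mm tube on a 52 mm foot, with a level 72 mm long cross tube on top. Origin: centre of its underside; z up its axis. Starts standing in one of the carousel's compartments (which one varies), on the carousel floor at z = 37 mm.
- plug: solid steel plug, 92 mm tall: a 48 mm cylinder with a 38 mm step on top. Origin: centre of its underside; z up its axis. Starts standing in one of the carousel's compartments (which one varies), on the carousel floor at z = 37 mm.
- stand: fixed foot of the carousel with its wire guard. Origin: on the bench on the carousel's turning axis; z up; its front side is -x and looks roughly to the robot. The steel wire guard is a level grid at z = 180 mm over x from -30 to 180 mm and y from -180 to 180 mm (stand frame, wires 45 mm apart), on four 10 mm posts at its corners; the front, x below -30 mm, is open.
- rotor: the carousel: flat black disc with an aluminium lip, 336 mm across, its floor 37 mm above the bench, the lip to 48 mm, 60 mm hub to 86 mm, five equal compartments (72 degrees) between radial dividers rising to 68 mm. Four hold one fitting each, 105 mm from the axis; the empty one starts near the front. Turns both ways with a drag of 1 to 1.5 N at a pin, stays where left. Origin: on the axis, 24 mm above the bench.
- hub (a point): point on the carousel's turning axis at the height of its floor, 37 mm above the bench.
- front (a point): the middle of the front opening: 105 mm from the axis on the stand's -x side, at the height of the carousel's floor. The stand's frame axes.
- pin0 (a point): centre of the top face of an upright steel push pin, 16 mm in diameter, standing at the outer end of a divider: 150 mm from the axis, midway in angle between two compartments; top 132 mm above the bench, free from 68 mm up. It turns with the carousel; push it sideways near its top.
- pin1 (a point): centre of the top face of an upright steel push pin, 16 mm in diameter, standing at the outer end of a divider: 150 mm from the axis, midway in angle between two compartments; top 132 mm above the bench, free from 68 mm up. It turns with the carousel; push it sideways near its top.
- pin2 (a point): centre of the top face of an upright steel push pin, 16 mm in diameter, standing at the outer end of a divider: 150 mm from the axis, midway in angle between two compartments; top 132 mm above the bench, free from 68 mm up. It turns with the carousel; push it sideways near its top.
- pin3 (a point): centre of the top face of an upright steel push pin, 16 mm in diameter, standing at the outer end of a divider: 150 mm from the axis, midway in angle between two compartments; top 132 mm above the bench, free from 68 mm up. It turns with the carousel; push it sideways near its top.
- pin4 (a point): centre of the top face of an upright steel push pin, 16 mm in diameter, standing at the outer end of a divider: 150 mm from the axis, midway in angle between two compartments; top 132 mm above the bench, free from 68 mm up. It turns with the carousel; push it sideways near its top.
- tray: fixed white tray, 100 x 263 x 40 mm (x, y, z), walls and dividers 5 mm, floor 5 mm, with three bays side by side along its y, bay centres at y = -86, 0 and 86 mm; each bay is 90 mm by about 81 mm inside. Origin: centre of its underside. Two bays hold a reducer, the third only the pad.
- pad: fixed black rubber disc, 68 mm in diameter, 4 mm thick, on the floor of the free bay. Origin: centre of its underside (5 mm above the bench); its top face lies 9 mm above the bench; z up.
- reducer0: steel conical reducer, 80 mm tall, 54 mm foot, 36 mm top flange, standing in a bay of the tray: leave alone. Origin: centre of its underside.
- reducer1: as reducer0, in another bay: leave alone.
- mug: white mug, 76 mm across, 90 mm tall, between robot and carousel: leave alone. Origin: centre of its underside.
- jar: glass jar, 72 mm across, 100 mm tall, left of the carousel: leave alone. Origin: centre of its underside.
- wrench: wrench lying flat, 190 mm long, along its x: leave alone.
- bottle0: brown glass bottle, 60 mm across, 230 mm tall: leave alone. Two stand beyond the tray, one in the gap between tray and carousel. Origin: centre of its underside.
- bottle1: brown glass bottle, 60 mm across, 230 mm tall: leave alone. Two stand beyond the tray, one in the gap between tray and carousel. Origin: centre of its underside.
- bottle2: brown glass bottle, 60 mm across, 230 mm tall: leave alone. Two stand beyond the tray, one in the gap between tray and carousel. Origin: centre of its underside.
Mind the look-alikes: they are no part of the job. What is shaped like the plug but blue is not meant.

How it is judged:
By the outcome, as a careful person would: the job done as asked, in the order asked, and still so for the second after the job is handed in, with the robot touching nothing.
It also fails if it takes over 64 s, if anything falls off the work surface, if the arm or the gripper's body presses on something with over 40 N, if the wrist force passes 120 N, or if a joint passes its speed limit or range.

## Robot

A 6-joint arm with a two-finger parallel gripper is mounted at the origin on the work surface. World frame = base frame: x ahead of the robot, y to its left, z up, the work surface at z = 0. Lengths are in mm, angles in degrees, forces in N, time in s.
With the tool pointing down it reaches from about 275 to 875 mm from the base axis. Payload 12.5 kg.
Tool frame: the origin (TCP) lies between the finger pads; the fingertips stand 25 mm ahead of it and the grasp point (between the pads) lies 6 mm ahead of it; z points along the fingers, y is the direction in which the jaws open and shut (so a half turn about z gives the same grasp; the last joint's range is limited). The gripper opens to 85 mm and grips with 20 to 120 N. Pads are 22 mm wide; open, the fingers measure 114 mm over their backs; the gripper's body (76 mm by 85 mm) begins 54 mm behind the grasp point. The pads swing forward as they close: fully open they stand 13 mm farther back than shut.
Start: joints at [-78.644, 20.094, 94.641, -0, 65.266, -4.847], TCP at [153.495, -528.133, 256.29] pointing down, gripper open.
Joint ranges: [-157.81, 157.81], [-45, 120.19], [0.68, 151.7], [-89.99, 269.99], [4.06, 180], [-164.3, 164.3]. Speed limits (degrees/s): [127.2, 127.2, 159.86, 180, 180, 180].

## Interface

Orientations are given as a 3x3 rotation matrix whose columns are the frame's x, y, z axes.
In Python, from station import monitor, imaging, finish_job gives the robot as it stands.
- The arm moves only by the shell command python3 -m creep 'ROWS' [FORCE]. ROWS is JSON, a list that holds one entry, the list of rows, each a list of 7 numbers: the closure, from 0 (fully open) to 1 (shut), then the shift along the tool's x, y, z in mm, then the turn, a rotation vector about the tool's x, y, z in rad. In form: [[[jaw, tx, ty, tz, wx, wy, wz], ...]]. A call has 1 to 12 rows; each row shifts and turns the commanded pose from where the row before left it, along the tool's axes as they then stand; what a row does not reach is not made up. A row lasts 1/8 s, in which the tool goes at most 62.5 mm and 10.7 degrees, less where a joint would pass 70% of its speed; a pose out of reach is approached as far as the arm can. A call with a gripper value outside its range is refused whole. The fingers move at their own pace and stop on an object; FORCE is the grip in N (left out, the last holds). Time passes only in rows, so rows that do not move let the fingers close. It gives the time, the measured TCP pose, the force and the opening at its end, in the units of the state.
- monitor.read_state(): the state, without advancing time (a new reading comes with each control period).
- imaging.get_image(name): name is "scene" or "side" or "wrist"; returns (picture, depth): 480x640x3 uint8, red, green, blue; 480x640 float32, mm along the optical axis (not along the pixel's ray), 0 where there is no reading.
- imaging.calibration(name): a dict with "fov_y" (degrees; the focal length in pixels is half the picture's height over the tangent of half this angle, whatever the lens; pixels are square), "cx", "cy" (the principal point, pixels), "xyz" and "orientation" of the camera in the world; the wrist camera has in their place "hand_eye" (4x4, takes a point from camera to tool coordinates, whose origin is the TCP and whose axes are the flange's). Camera axes: x right, y up, looking along -z (the intrinsics and any distortion apply to the point x, -y, -z); pixel columns grow to the right and rows downward; lengths in mm; the calibration is good to about 2 mm. A picture is of the moment at which its call begins: read the wrist's pose just before it. calibration takes no time and is no camera call.
- finish_job(): hands the job in, once; it reports no verdict.
The state is a dict: "time_s": time; "joint_positions": joint angles; "dq": joint speeds; "effort": joint torques, N m; "position": TCP position; "eef_rot": TCP orientation; "contact_force": force on the tool from outside, world axes, zero at the start; "ft_torque": the same for the moment, N m; "width": finger opening in mm.
Only numpy, scipy, OpenCV 4.12 (cv2) and the standard library are available. Lean on these libraries where they do the work, as an engineer would, in place of code of your own. Each camera call takes 0.05 s, during which the arm holds its last target.

## Working session

There is one attempt and no reset: what is moved stays moved. The work goes in short steps, Python scripts to look and compute and a shell command to move; the robot and the scene stay as the last step left them, time stands still between calls to the robot, and variables do not carry over. Pictures are saved under pics/ and viewed, and the job is handed in when it is done.

```bash
ls; mkdir -p pics; python3 - <<'E'
from station import monitor, imaging
import cv2
s=monitor.read_state();print(s)
for n in ["scene","side","wrist"]:
    c=imaging.calibration(n);print(n,c)
    im,d=imaging.get_image(n)
    cv2.imwrite(f"pics/{n}0.png",im[:,:,::-1])
    import numpy as np; np.savez(f"pics/{n}0.npz",im=im,d=d)
E
```

```text
pics
{'time_s': 0.0, 'joint_positions': array([-7.86431639e+01,  2.01250221e+01,  9.46770680e+01,  5.46023094e-04,
        6.52646937e+01, -4.84842561e+00]), 'dq': array([ 0.04639385, -0.08964028, -0.05709176, -0.08577933,  0.00420997,
        0.0461881 ]), 'effort': array([ 2.74965692e-03, -5.06104124e+01, -2.91408026e+01,  1.01789612e-04,
        4.41550277e-03, -5.92659191e-06]), 'position': array([ 153.45004744, -527.84900063,  255.75107342]), 'eef_rot': array([[ 9.60269187e-01,  2.79075330e-01, -2.21041899e-04],
       [ 2.79075397e-01, -9.60268511e-01,  1.14447883e-03],
       [ 1.07136233e-04, -1.16069512e-03, -9.99999321e-01]]), 'contact_force': array([ 0.2109629 , -0.89376636,  0.08472364]), 'ft_torque': array([ 0.08151069,  0.00884204, -0.00079777]), 'width': 85.5927775472728}
scene {'fov_y': 52.144196713786954, 'cx': 321.6931187291285, 'cy': 240.04809002887384, 'xyz': array([1117.51618438, -666.19139865,  710.03656335]), 'orientation': array([[ 0.77502032, -0.35187803,  0.52490509],
       [ 0.63181712,  0.41533742, -0.65444783],
       [ 0.01227309,  0.83885439,  0.5442175 ]])}
side {'fov_y': 43.36032014972958, 'cx': 323.67423586207445, 'cy': 236.94812471909, 'xyz': array([-20.83626108, 948.053699  , 864.25913364]), 'orientation': array([[-0.84994975,  0.31816317, -0.41994954],
       [-0.52677284, -0.49837258,  0.68857472],
       [ 0.00978778,  0.80647193,  0.59119137]])}
wrist {'fov_y': 65.07608476643946, 'cx': 320.40796882509414, 'cy': 234.62480068339198, 'hand_eye': array([[-7.51620162e-04,  9.52702523e-01,  3.03903500e-01,
         7.82245416e+01],
       [ 9.99999471e-01,  9.29465734e-04, -4.40549668e-04,
         8.15742788e-01],
       [-7.02180670e-04,  3.03903008e-01, -9.52702718e-01,
        -1.17733087e+02],
       [ 0.00000000e+00,  0.00000000e+00,  0.00000000e+00,
         1.00000000e+00]])}
```

View pics/scene0.png

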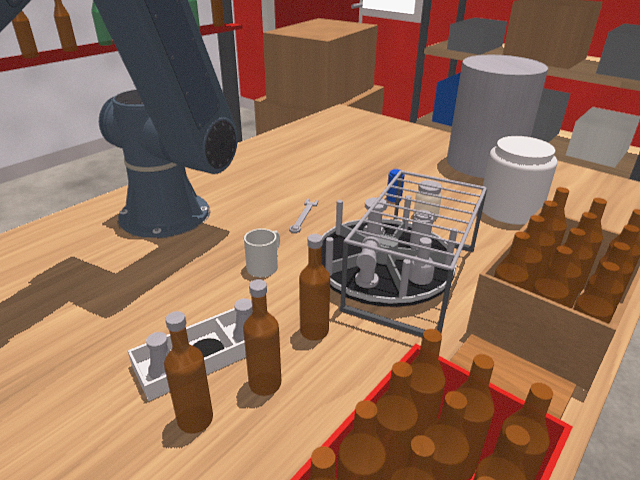

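View pics/side0.png

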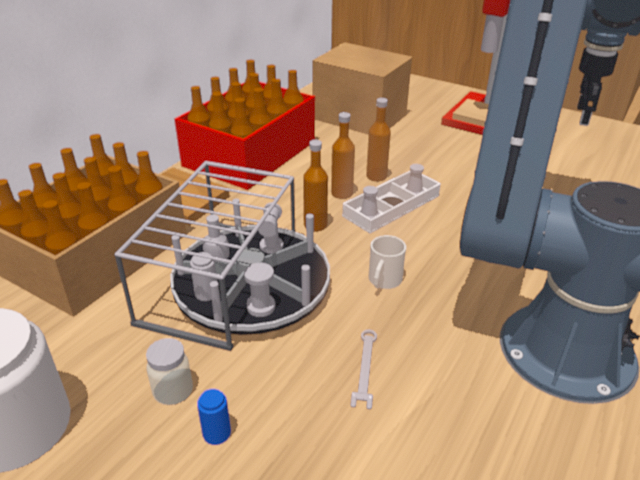

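View pics/wrist0.png

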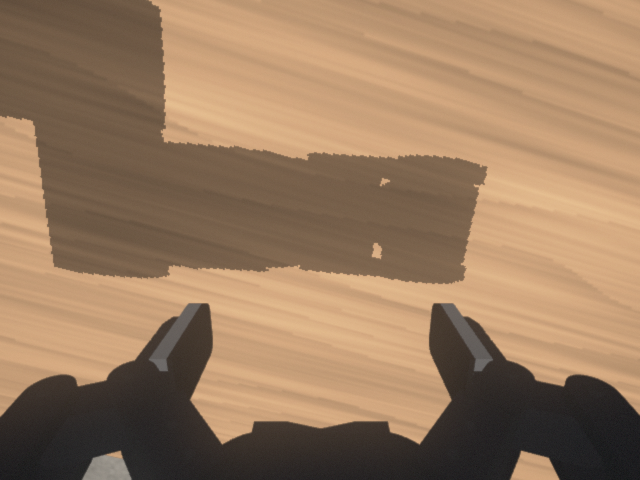

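```bash
python3 - <<'E'
import cv2
a=cv2.imread("pics/scene0.png")[150:350,300:500];cv2.imwrite("pics/sc_crop.png",cv2.resize(a,None,fx=3,fy=3,interpolation=3))
a=cv2.imread("pics/side0.png")[150:350,110:340];cv2.imwrite("pics/sd_crop.png",cv2.resize(a,None,fx=3,fy=3,interpolation=3))
E
```

```text
(no output)
```

View pics/sc_crop.png

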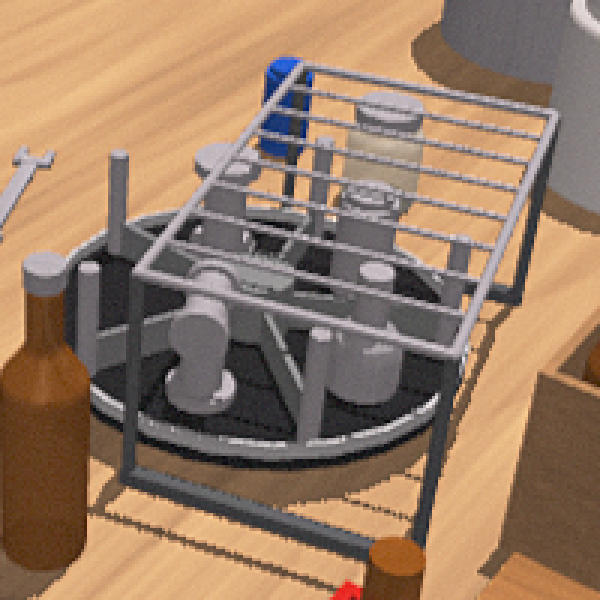

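View pics/sd_crop.png

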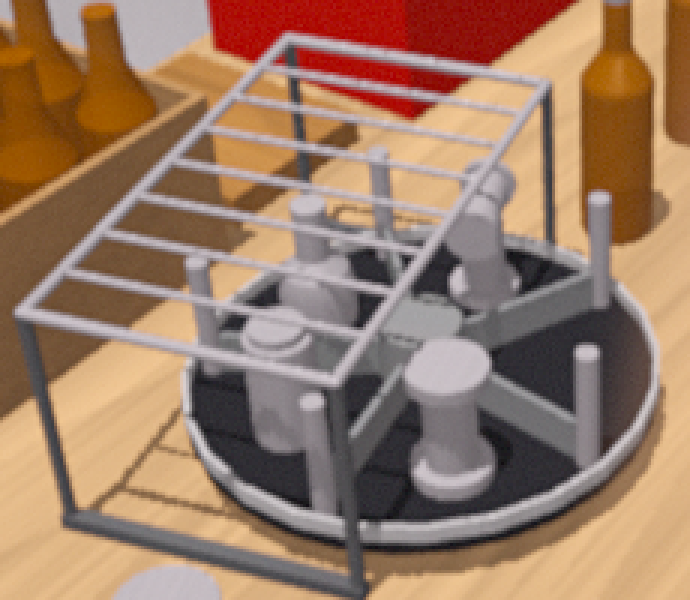

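```bash
cat > h.py <<'E'
import numpy as np, cv2
from station import monitor, imaging
def ray(cam,uv,st=None):
    c=imaging.calibration(cam); f=240/np.tan(np.radians(c["fov_y"])/2)
    d=np.array([(uv[0]-c["cx"])/f,-(uv[1]-c["cy"])/f,-1.])
    if cam=="wrist":
        H=c["hand_eye"];R=st["eef_rot"];p=st["position"]
        return p+R@H[:3,3],R@H[:3,:3]@d
    return c["xyz"],c["orientation"]@d
def onz(cam,uv,z,st=None):
    o,d=ray(cam,uv,st); return o+d*(z-o[2])/d[2]
def tri(rs):
    A=np.zeros((3,3));b=np.zeros(3)
    for o,d in rs:
        d=d/np.linalg.norm(d);P=np.eye(3)-np.outer(d,d);A+=P;b+=P@o
    x=np.linalg.solve(A,b)
    return x,max(np.linalg.norm(np.cross(x-o,d/np.linalg.norm(d))) for o,d in rs)
def proj(cam,X,st=None):
    c=imaging.calibration(cam); f=240/np.tan(np.radians(c["fov_y"])/2)
    if cam=="wrist":
        H=c["hand_eye"];q=H[:3,:3].T@(st["eef_rot"].T@(np.array(X)-st["position"])-H[:3,3])
    else: q=c["orientation"].T@(np.array(X)-c["xyz"])
    return np.array([c["cx"]-f*q[0]/q[2],c["cy"]+f*q[1]/q[2]])
def grab(name,tag):
    st=monitor.read_state(); im,d=imaging.get_image(name)
    cv2.imwrite(f"pics/{tag}.png",im[:,:,::-1]); np.savez(f"pics/{tag}.npz",im=im,d=d,pos=st["position"],rot=st["eef_rot"])
    return im,d,st
E
python3 - <<'E'
from h import *
np.set_printoptions(precision=1,suppress=True)
side=[(588,350),(600,195),(379,152),(198,260),(313,398)]
sc=[(119,155),(89,266),(323,140),(321,333),(460,238)]
S=[(110+x/3,150+y/3) for x,y in side]; C=[(300+x/3,150+y/3) for x,y in sc]
for s in S: print("side",onz("side",s,132))
for s in C: print("scene",onz("scene",s,132))
print("bell",onz("side",(110+309/3,150+202/3),137),onz("scene",(300+377/3,150+270/3),137))
print("bell tri",tri([ray("side",(110+309/3,150+202/3)),ray("scene",(300+377/3,150+270/3))]))
# grid corners z=180
for p in [(20,313),(338,382),(547,83),(288,38)]: print("side grid",onz("side",(110+p[0]/3,150+p[1]/3),180))
for p in [(303,66),(137,273),(458,352),(557,116)]: print("scene grid",onz("scene",(300+p[0]/3,150+p[1]/3),180))
E
```

```text
side [477.1 195.6 132. ]
side [566.4  43.  132. ]
side [735.5  83.7 132. ]
side [754.4 256.8 132. ]
side [594.7 326.2 132. ]
scene [484.  192.3 132. ]
scene [569.7  44.4 132. ]
scene [598.4 324.5 132. ]
scene [742.4  80.6 132. ]
scene [758.5 255.3 132. ]
bell [731.2 167.7 137. ] [735.9 168.1 137. ]
bell tri (array([734.1, 167.4, 136.2]), np.float64(1.9901198886539742))
side grid [757.  401.3 180. ]
side grid [551.4 348.1 180. ]
side grid [640.5  -0.1 180. ]
side grid [844.8  51.3 180. ]
scene grid [559.4 347.2 180. ]
scene grid [644.7  -0.8 180. ]
scene grid [848.4  55.5 180. ]
scene grid [762.8 399.4 180. ]
```

```bash
python3 - <<'E'
from h import *
np.set_printoptions(precision=1,suppress=True)
for s,c in zip([(316,146),(344,119),(381,103)],[(316,240),(258,286),(177,320)]):
    print("bottle",tri([ray("side",s),ray("scene",c)]))
print("mug top",tri([ray("side",(388,248)),ray("scene",(262,238))]))
print("red tops",tri([ray("side",(371,191)),ray("scene",(244,305))]),tri([ray("side",(417,170)),ray("scene",(156,341))]))
print("jar",onz("side",(167,350),100), "blue",onz("side",(212,396),95))
for cam in["side","scene"]:
    im=np.load(f"pics/{cam}0.npz")["im"]
    g=cv2.cvtColor(im,cv2.COLOR_RGB2GRAY); m=(g<60).astype(np.uint8)
    n,l,st,ce=cv2.connectedComponentsWithStats(m)
    for i in range(1,n):
        if st[i,4]>40: print(cam,ce[i],st[i],onz(cam,ce[i],9))
E
```

```text
bottle (array([635.9, -86.1, 221.3]), np.float64(2.3467418143401777))
bottle (array([ 653.1, -247.4,  220.1]), np.float64(0.5563460079145662))
bottle (array([ 620.2, -380.1,  220.9]), np.float64(0.027696351008123954))
mug top (array([398.1,   1.8,  84.1]), np.float64(2.652387589879167))
red tops (array([ 539.7, -188.2,   80.2]), np.float64(1.7249976991400726)) (array([ 489.5, -353.3,   75.7]), np.float64(0.3406145116640468))
jar [575.3 477.5 100. ] blue [450.3 508.9  95. ]
side [497.8   7.8] [484   0  25  16 193] [  874.8 -2172.3     9. ]
side [547.2   5.6] [542   0  11  13 109] [  676.8 -2351.1     9. ]
side [615.1  15.7] [ 582    0   58   35 1486] [  350.4 -2361.3     9. ]
side [537.5  47.8] [528  21  21  56 478] [  537.  -1684.4     9. ]
side [601.2  43.3] [586  37  35  10  59] [  321.4 -1895.9     9. ]
side [592.9  79.4] [ 578   48   40   76 1340] [  260.8 -1445.8     9. ]
side [523.5 110. ] [514  85  20  52 431] [  399.3 -1030.      9. ]
side [280.3 139. ] [ 232   98   82   73 2789] [ 967.3 -409.     9. ]
side [187.7 141.3] [181 129  14  22  83] [1194.7 -243.9    9. ]
side [216.
[... 4002 characters left out ...]
.4] [ 467  388   71   92 1347] [1030.3  -78.7    9. ]
scene [206.1 416.4] [198 401  15  31 126] [ 637.6 -371.9    9. ]
scene [343.6 449.5] [330 412  33  68 466] [ 853.1 -273.4    9. ]
scene [379.7 428.7] [373 415  16  24 109] [ 876.3 -205.     9. ]
scene [546.1 449.6] [524 418  40  62 524] [1101.9  -67.6    9. ]
scene [396.4 439.8] [386 431  23  21  74] [ 908.5 -205.     9. ]
scene [410.1 456.8] [397 440  29  30 249] [ 941. -217.    9.]
scene [461.7 466.4] [450 456  20  19  82] [1010.7 -180.3    9. ]
scene [438.1 468.6] [432 462  16  14  94] [ 984.4 -206.7    9. ]
scene [311.1 473.1] [300 464  26  16 134] [ 839.1 -336.5    9. ]
scene [378.5 474.8] [370 467  17  13  72] [ 919.6 -273.6    9. ]
```

```bash
python3 -m creep '[[[0,14,-11,0,0,0,0],[0,30,-23,0,0,0,0],[0,30,-23,0,0,0,0],[0,30,-23,0,0,0,0],[0,30,-23,0,0,0,0],[0,30,-23,0,0,0,0],[0,30,-23,0,0,0,0],[0,30,-23,0,0,0,0],[0,30,-23,0,0,0,0],[0,30,-23,0,0,0,0]]]' 40
```

```text
time_s: 1.4
position: [365.8, -237.5, 256.3]
eef_rot: [[0.96, 0.279, 0.0], [0.279, -0.96, 0.0], [0.0, -0.0, -1.0]]
contact_force: [0.3, -0.8, 1.0]
width: 85.4
```

```bash
python3 -m creep '[[[0,30,-23.5,0,0,0,0],[0,30,-23.5,0,0,0,0],[0,30,-23.5,0,0,0,0],[0,30,-23.5,0,0,0,0],[0,30,-23.5,0,0,0,0],[0.3,30,-23.5,0,0,0,0],[0.58,30,-23.5,0,0,0,0],[0.58,30,-23.5,0,0,0,0],[0.58,22,-17.5,0,0,0,0],[0.58,10.5,-8.4,0,0,0,-0.13],[0.58,0,0,0,0,0,-0.146],[0.58,0,0,0,0,0,0]]]' 40
python3 - <<'E'
from h import *
np.set_printoptions(precision=3,suppress=True)
im,d,st=grab("wrist","w1"); print(st["position"],st["eef_rot"],st["width"])
E
```

```text
time_s: 2.9
position: [566.8, 42.7, 256.2]
eef_rot: [[0.848, 0.53, -0.0], [0.53, -0.848, 0.0], [-0.0, -0.0, -1.0]]
contact_force: [0.1, -0.3, -0.5]
width: 36.0
[566.751  42.709 256.195] [[ 0.848  0.53  -0.   ]
 [ 0.53  -0.848  0.   ]
 [-0.    -0.    -1.   ]] 36.025222856663135
```

View pics/w1.png

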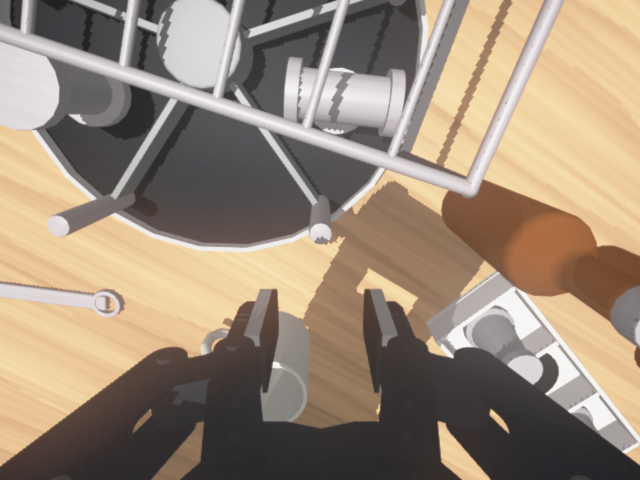

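```bash
python3 - <<'E'
from h import *
np.set_printoptions(precision=1,suppress=True)
z=np.load("pics/w1.npz");st=dict(position=z["pos"],eef_rot=z["rot"])
for n,p,h in [("P1",(320,236),132),("P0",(59,226),132),("hub",(199,42),86),("gridcorner",(472,187),180),("gridedge",(120,65),180)]:
    print(n,onz("wrist",p,h,st))
print("P1 tri",tri([ray("wrist",(320,236),st),ray("side",(110+600/3,150+196/3)),ray("scene",(300+89/3,150+267/3))]))
print("P0 tri",tri([ray("wrist",(59,226),st),ray("side",(110+588/3,150+351/3)),ray("scene",(300+119/3,150+156/3))]))
E
```

```text
P1 [566.9  42.  132. ]
P0 [480.3 194.1 132. ]
hub [629.5 179.5  86. ]
gridcorner [644.7  -2.7 180. ]
gridedge [602.2 175.4 180. ]
P1 tri (array([567.7,  43. , 131.2]), np.float64(2.492133652521229))
P0 tri (array([479.5, 195. , 129.3]), np.float64(2.1947148718800036))
```

```bash
python3 -m creep '[[[0.58,0,0,20,0,0,0],[0.58,0,0,35,0,0,0],[0.58,0,0,35,0,0,0],[0.58,0,0,20,0,0,0],[0.58,0,0,10,0,0,0],[0.58,0,0,4,0,0,0],[0.65,0,0,0,0,0,0],[0.65,0,0,0,0,0,0]]]'
python3 - <<'E'
from h import *
np.set_printoptions(precision=2,suppress=True)
# arc plan rows
C=np.array([629.,179.7]);R=150.5
def plan(p0,psi0,steps,dpsi_tot):
    a=np.degrees(np.arctan2(p0[1]-C[1],p0[0]-C[0]));psi=psi0;p=np.array(p0,float)
    tot=sum(steps)
    for s in steps:
        a-=s; q=C+R*np.array([np.cos(np.radians(a)),np.sin(np.radians(a))]);d=q-p
        c,sn=np.cos(np.radians(psi)),np.sin(np.radians(psi))
        dp=dpsi_tot*s/tot
        print([round(c*d[0]+sn*d[1],1),round(sn*d[0]-c*d[1],1),round(np.radians(dp),3)],round(a%360,1),q)
        psi-=dp;p=q
s=monitor.read_state();print(s["position"],s["contact_force"])
psi=np.degrees(np.arctan2(s["eef_rot"][1,0],s["eef_rot"][0,0]));print(psi)
plan(s["position"][:2],psi,[1,2,3]+[4]*19+[3,2],32)
im,d,st=grab("wrist","w2")
E
```

```text
time_s: 3.95
position: [567.7, 41.9, 133.0]
eef_rot: [[0.848, 0.53, 0.001], [0.53, -0.848, -0.0], [0.001, 0.001, -1.0]]
contact_force: [1.2, 0.3, -0.7]
width: 30.0
[567.71  41.92 133.02] [ 1.23  0.28 -0.71]
31.99875297050483
[np.float64(-1.2), np.float64(-2.4), np.float64(0.006)] 245.0 [565.44  43.28]
[np.float64(-2.8), np.float64(-4.4), np.float64(0.013)] 243.0 [560.72  45.58]
[np.float64(-4.0), np.float64(-6.8), np.float64(0.019)] 240.0 [553.79  49.34]
[np.float64(-5.0), np.float64(-9.3), np.float64(0.026)] 236.0 [544.88  54.9 ]
[np.float64(-4.6), np.float64(-9.5), np.float64(0.026)] 232.0 [536.38  61.08]
[np.float64(-4.1), np.float64(-9.7), np.float64(0.026)] 228.0 [528.33  67.83]
[np.float64(-3.7), np.float64(-9.8), np.float64(0.026)] 224.0 [520.77  75.12]
[np.float64(-3.3), np.float64(-10.0), np.float64(0.026)] 220.0 [513.74  82.92]
[np.float64(-2.8), np.float64(-10.1), np.float64(0.026)] 216.0 [507.27  91.2 ]
[np.float64(-2.4), np.float64(-10.2), np.float64(0.026)] 212.0 [501.39  99.91]
[np.float64(-1.9), np.float64(-10.3), np.float64(0.026)] 208.0 [496.14 109.  ]
[np.float64(-
[... 302 characters left out ...]

[np.float64(0.4), np.float64(-10.5), np.float64(0.026)] 188.0 [479.97 158.71]
[np.float64(0.9), np.float64(-10.5), np.float64(0.026)] 184.0 [478.87 169.15]
[np.float64(1.3), np.float64(-10.4), np.float64(0.026)] 180.0 [478.5  179.65]
[np.float64(1.8), np.float64(-10.4), np.float64(0.026)] 176.0 [478.86 190.15]
[np.float64(2.2), np.float64(-10.3), np.float64(0.026)] 172.0 [479.96 200.6 ]
[np.float64(2.7), np.float64(-10.2), np.float64(0.026)] 168.0 [481.78 210.94]
[np.float64(3.1), np.float64(-10.0), np.float64(0.026)] 164.0 [484.32 221.14]
[np.float64(2.6), np.float64(-7.4), np.float64(0.019)] 161.0 [486.68 228.65]
[np.float64(1.9), np.float64(-4.9), np.float64(0.013)] 159.0 [488.48 233.59]
```

View pics/w2.png

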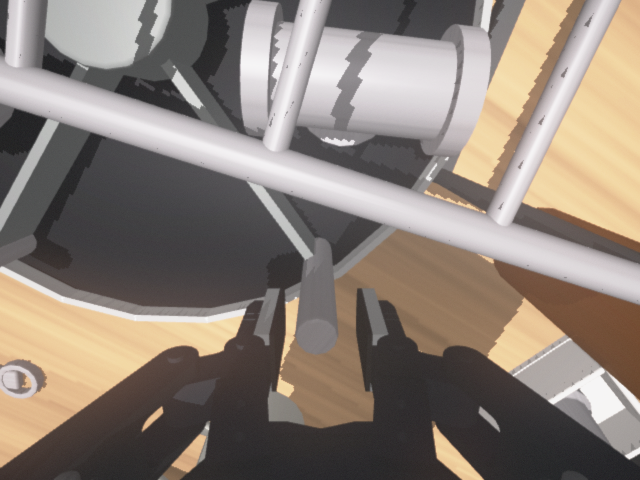

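```bash
python3 -m creep '[[[0.65,-1.2,-2.4,0,0,0,0.006],[0.65,-2.8,-4.4,0,0,0,0.013],[0.65,-4,-6.8,0,0,0,0.019],[0.65,-5,-9.3,0,0,0,0.026],[0.65,-4.6,-9.5,0,0,0,0.026],[0.65,-4.1,-9.7,0,0,0,0.026],[0.65,-3.7,-9.8,0,0,0,0.026],[0.65,-3.3,-10,0,0,0,0.026],[0.65,-2.8,-10.1,0,0,0,0.026],[0.65,-2.4,-10.2,0,0,0,0.026]]]'
python3 - <<'E'
from h import *
im,d,st=grab("side","s3"); 
cv2.imwrite("pics/s3c.png",cv2.resize(cv2.imread("pics/s3.png")[150:350,110:340],None,fx=3,fy=3,interpolation=3))
E
```

```text
time_s: 5.25
position: [499.9, 100.4, 132.2]
eef_rot: [[0.944, 0.331, -0.001], [0.331, -0.944, -0.0], [-0.001, -0.0, -1.0]]
contact_force: [-0.3, -1.5, -0.1]
width: 29.9
```

View pics/s3c.png

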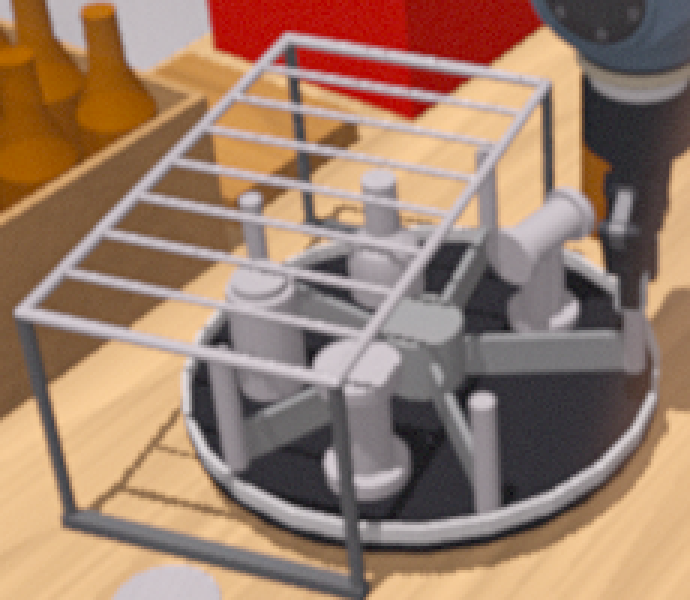

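```bash
python3 -m creep '[[[0.65,-1.9,-10.3,0,0,0,0.026],[0.65,-1.5,-10.4,0,0,0,0.026],[0.65,-1,-10.5,0,0,0,0.026],[0.65,-0.5,-10.5,0,0,0,0.026],[0.65,-0.1,-10.5,0,0,0,0.026],[0.65,0.4,-10.5,0,0,0,0.026],[0.65,0.9,-10.5,0,0,0,0.026],[0.65,1.3,-10.4,0,0,0,0.026],[0.65,1.8,-10.4,0,0,0,0.026]]]'
python3 -m creep '[[[0.65,2.2,-10.3,0,0,0,0.026],[0.65,2.7,-10.2,0,0,0,0.026],[0.65,3.1,-10,0,0,0,0.026],[0.65,2.6,-7.4,0,0,0,0.019],[0.65,1.9,-4.9,0,0,0,0.013],[0.65,0,0,0,0,0,0]]]'
python3 - <<'E'
from h import *
im,d,st=grab("side","s4"); 
cv2.imwrite("pics/s4c.png",cv2.resize(cv2.imread("pics/s4.png")[150:350,110:340],None,fx=3,fy=3,interpolation=3))
grab("wrist","w4")
E
```

```text
time_s: 6.42
position: [478.0, 190.6, 132.2]
eef_rot: [[0.995, 0.103, -0.001], [0.103, -0.995, -0.0], [-0.001, 0.0, -1.0]]
contact_force: [-1.5, -0.1, -0.1]
width: 29.9
time_s: 7.18
position: [488.6, 233.9, 132.3]
eef_rot: [[1.0, -0.005, 0.0], [-0.005, -1.0, 0.0], [0.0, -0.0, -1.0]]
contact_force: [-0.2, -0.0, -0.4]
width: 29.8
```

View pics/s4c.png

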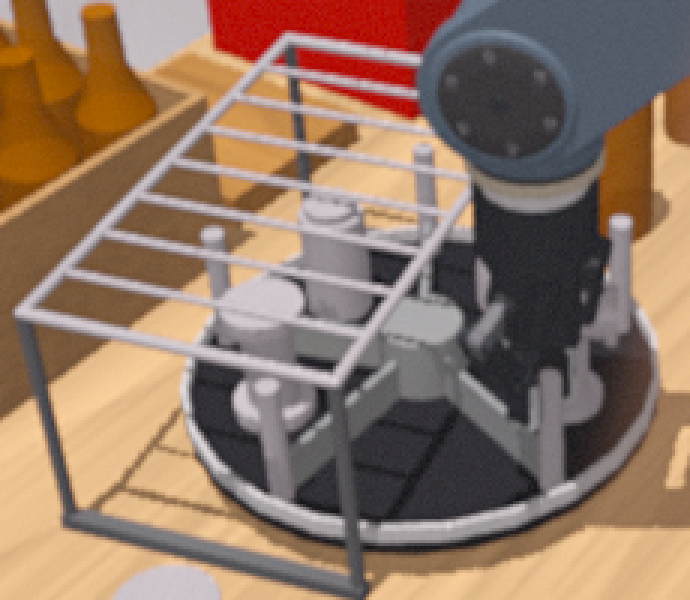

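View pics/w4.png

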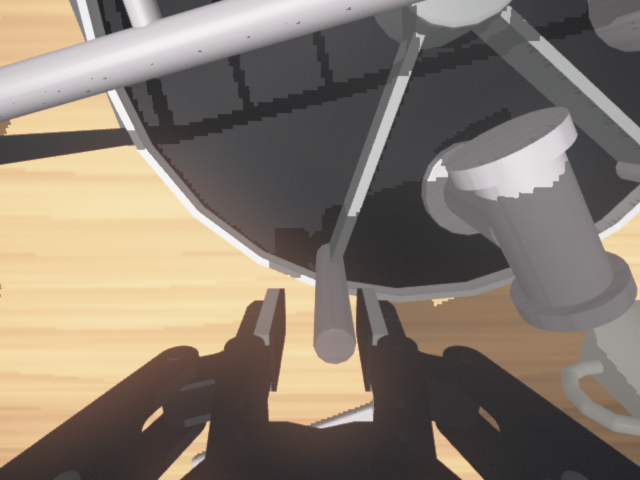

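```bash
python3 -m creep '[[[0.58,0,-4,20,0,0,0],[0.58,0,0,-20,0,0,0],[0.58,0,0,0,0,0,0]]]' ; echo
```

```text
time_s: 7.65
position: [489.3, 237.8, 133.2]
eef_rot: [[1.0, -0.005, 0.002], [-0.005, -1.0, 0.001], [0.002, -0.001, -1.0]]
contact_force: [-0.0, 0.0, -0.4]
width: 36.0
```

```bash
python3 -m creep '[[[0.58,0,3,-10,0,0,0],[0.58,0,0,-30,0,0,0],[0.58,0,0,-40,0,0,0],[0.58,8,26,0,0,0,0],[0.58,11,37,0,0,0,-0.0],[0.58,11,37,0,0,0,0],[0.58,11,37,0,0,0,0],[0.58,9,30,0,0,0,-0.1],[0.58,4,8,0,0,0,-0.13],[0.58,0,0,0,0,0,-0.13],[0.58,0,0,0,0,0,-0.13],[0.58,0,0,0,0,0,0]]]'
python3 - <<'E'
from h import *
np.set_printoptions(precision=3,suppress=True)
im,d,st=grab("wrist","w5"); print(st["position"],st["eef_rot"])
E
```

```text
time_s: 9.15
position: [542.3, 59.6, 212.4]
eef_rot: [[0.885, 0.465, -0.0], [0.465, -0.885, -0.0], [-0.0, 0.0, -1.0]]
contact_force: [-0.4, -0.5, -0.5]
width: 36.0
[542.334  59.609 212.402] [[ 0.885  0.465 -0.   ]
 [ 0.465 -0.885 -0.   ]
 [-0.     0.    -1.   ]]
```

View pics/w5.png

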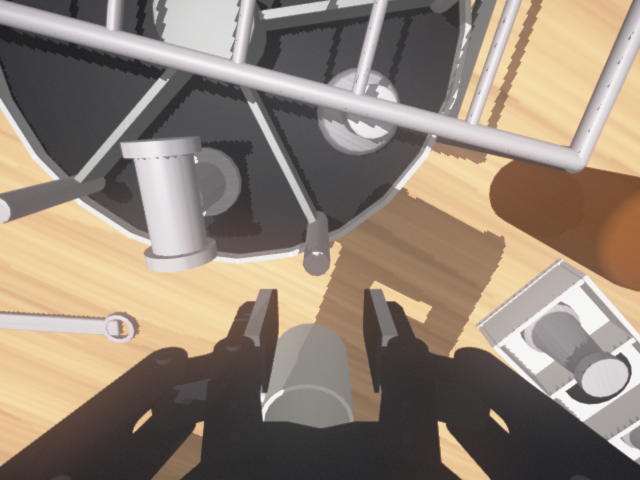

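```bash
python3 - <<'E'
from h import *
np.set_printoptions(precision=1,suppress=True)
z=np.load("pics/w5.npz");st=dict(position=z["pos"],eef_rot=z["rot"])
C=np.array([629.,179.7])
p=onz("wrist",(316,263),132,st);b=onz("wrist",(372,124),137,st)
for q in(p,b):
    r=q[:2]-C;print(q,np.hypot(*r),np.degrees(np.arctan2(r[1],r[0]))%360)
E
```

```text
[539.8  60.  132. ] 149.2744267999752 233.30936864439062
[619.8  70.4 137. ] 109.65629859000587 265.1856780362275
```

```bash
python3 -m creep '[[[0.58,-1,0.5,15,0,0,0],[0.58,0,0,25,0,0,0],[0.58,0,0,22,0,0,0],[0.58,0,0,12,0,0,0],[0.58,0,0,5,0,0,0],[0.65,0,0,0,0,0,0],[0.65,0,0,0,0,0,0]]]'
python3 - <<'E'
from h import *
np.set_printoptions(precision=2,suppress=True)
C=np.array([629.,179.7]);R=150.5
def plan(p0,psi0,steps,dpsi_tot):
    a=np.degrees(np.arctan2(p0[1]-C[1],p0[0]-C[0]));psi=psi0;p=np.array(p0,float)
    tot=sum(steps)
    for s in steps:
        a-=s; q=C+R*np.array([np.cos(np.radians(a)),np.sin(np.radians(a))]);d=q-p
        c,sn=np.cos(np.radians(psi)),np.sin(np.radians(psi))
        dp=dpsi_tot*s/tot
        print("%.1f,%.1f,0,0,0,%.3f"%(c*d[0]+sn*d[1],sn*d[0]-c*d[1],np.radians(dp)),round(a%360,1),q)
        psi-=dp;p=q
s=monitor.read_state();print(s["position"],s["contact_force"])
psi=np.degrees(np.arctan2(s["eef_rot"][1,0],s["eef_rot"][0,0]));print(psi)
plan(s["position"][:2],psi,[1,2,3]+[4]*16+[3,2],28)
E
```

```text
time_s: 10.07
position: [542.1, 59.0, 133.9]
eef_rot: [[0.885, 0.466, 0.001], [0.466, -0.885, 0.0], [0.001, 0.0, -1.0]]
contact_force: [0.4, 0.5, 0.6]
width: 29.9
[542.14  58.96 133.91] [0.41 0.52 0.59]
27.769873448257318
-2.7,-1.6,0,0,0,0.007 233.3 [538.99  59.08]
-2.2,-4.8,0,0,0,0.013 231.3 [534.83  62.3 ]
-3.1,-7.2,0,0,0,0.020 228.3 [528.82  67.39]
-3.7,-9.8,0,0,0,0.026 224.3 [521.23  74.65]
-3.3,-10.0,0,0,0,0.026 220.3 [514.16  82.42]
-2.8,-10.1,0,0,0,0.026 216.3 [507.66  90.67]
-2.4,-10.2,0,0,0,0.026 212.3 [501.74  99.35]
-2.0,-10.3,0,0,0,0.026 208.3 [496.45 108.42]
-1.5,-10.4,0,0,0,0.026 204.3 [491.8  117.84]
-1.0,-10.5,0,0,0,0.026 200.3 [487.82 127.57]
-0.6,-10.5,0,0,0,0.026 196.3 [484.53 137.54]
-0.1,-10.5,0,0,0,0.026 192.3 [481.94 147.72]
0.3,-10.5,0,0,0,0.026 188.3 [480.06 158.06]
0.8,-10.5,0,0,0,0.026 184.3 [478.92 168.5 ]
1.3,-10.4,0,0,0,0.026 180.3 [478.5 179. ]
1.7,-10.4,0,0,0,0.026 176.3 [478.82 189.5 ]
2.2,-10.3,0,0,0,0.026 172.3 [479.87 199.95]
2.6,-10.2,0,0,0,0.026 168.3 [481.64 210.3 ]
3.0,-10.1,0,0,0,0.026 164.3 [484.14 220.51]
2.5,-7.5,0,0,0,0.020 161.3 [486.47 228.03]
1.8,-4.9,0,0,0,0.013 159.3 [488.25 232.98]
```

```bash
python3 -m creep '[[[0.65,-2.7,-1.6,0,0,0,0.007],[0.65,-2.2,-4.8,0,0,0,0.013],[0.65,-3.1,-7.2,0,0,0,0.020],[0.65,-3.7,-9.8,0,0,0,0.026],[0.65,-3.3,-10,0,0,0,0.026],[0.65,-2.8,-10.1,0,0,0,0.026],[0.65,-2.4,-10.2,0,0,0,0.026],[0.65,-2,-10.3,0,0,0,0.026],[0.65,-1.5,-10.4,0,0,0,0.026],[0.65,-1,-10.5,0,0,0,0.026],[0.65,-0.6,-10.5,0,0,0,0.026]]]'
python3 -m creep '[[[0.65,-0.1,-10.5,0,0,0,0.026],[0.65,0.3,-10.5,0,0,0,0.026],[0.65,0.8,-10.5,0,0,0,0.026],[0.65,1.3,-10.4,0,0,0,0.026],[0.65,1.7,-10.4,0,0,0,0.026],[0.65,2.2,-10.3,0,0,0,0.026],[0.65,2.6,-10.2,0,0,0,0.026],[0.65,3,-10.1,0,0,0,0.026],[0.65,2.5,-7.5,0,0,0,0.020],[0.65,1.8,-4.9,0,0,0,0.013],[0.65,0,0,0,0,0,0]]]'
python3 - <<'E'
from h import *
im,d,st=grab("side","s6"); 
cv2.imwrite("pics/s6c.png",cv2.resize(cv2.imread("pics/s6.png")[150:350,110:340],None,fx=3,fy=3,interpolation=3))
grab("wrist","w6")
E
```

```text
time_s: 11.45
position: [483.5, 138.0, 133.3]
eef_rot: [[0.972, 0.233, -0.001], [0.233, -0.972, -0.0], [-0.001, 0.0, -1.0]]
contact_force: [-0.1, -2.3, 0.1]
width: 29.6
time_s: 12.82
position: [488.0, 233.4, 133.3]
eef_rot: [[1.0, -0.004, 0.0], [-0.004, -1.0, 0.0], [0.0, -0.0, -1.0]]
contact_force: [-0.3, -1.3, -0.4]
width: 30.1
```

View pics/s6c.png

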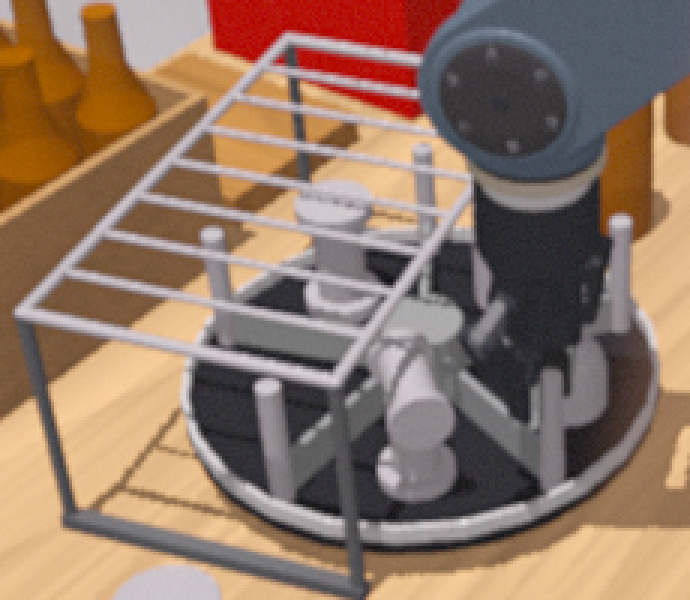

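View pics/w6.png

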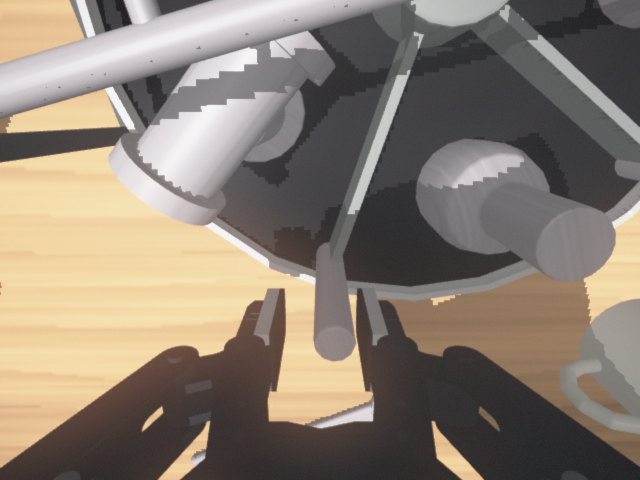

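```bash
python3 - <<'E'
from h import *
np.set_printoptions(precision=1,suppress=True)
z=np.load("pics/w6.npz");st=dict(position=z["pos"],eef_rot=z["rot"])
C=np.array([629.,179.7])
for uv,h in [((334,343),132),((577,243),137)]:
    q=onz("wrist",uv,h,st);r=q[:2]-C;print(q,np.hypot(*r),np.degrees(np.arctan2(r[1],r[0]))%360)
print(C-105*np.array([np.cos(np.radians(14)),np.sin(np.radians(14))]))
E
```

```text
[486.8 227.6 132. ] 149.9988424559835 161.38544222990743
[526.8 150.1 137. ] 106.37639850721195 196.15851645857546
[527.1 154.3]
```

```bash
python3 -m creep '[[[0.65,0.7,-1.8,0,0,0,0],[0.65,0.9,-2.2,0,0,0,0],[0.65,0.3,-0.9,0,0,0,0],[0.65,0,0,0,0,0,0],[0.58,0,1,0,0,0,0],[0.58,0,0,0,0,0,0],[0.58,0,0,-15,0,0,0],[0.4,0,0,-40,0,0,0],[0.2,0,0,-40,0,0,0],[0,18,41,-5,0,0,-0.06],[0,17,43,0,0,0,-0.19],[0,0,0,0,0,0,0]]]'
python3 - <<'E'
from h import *
np.set_printoptions(precision=3,suppress=True)
im,d,st=grab("wrist","w7"); print(st["position"],st["eef_rot"])
E
```

```text
time_s: 14.42
position: [528.1, 151.9, 234.5]
eef_rot: [[0.971, 0.241, 0.002], [0.241, -0.971, -0.0], [0.001, 0.0, -1.0]]
contact_force: [-0.1, -0.5, 0.8]
width: 85.6
[528.087 151.895 234.49 ] [[ 0.971  0.241  0.002]
 [ 0.241 -0.971 -0.   ]
 [ 0.001  0.    -1.   ]]
```

View pics/w7.png

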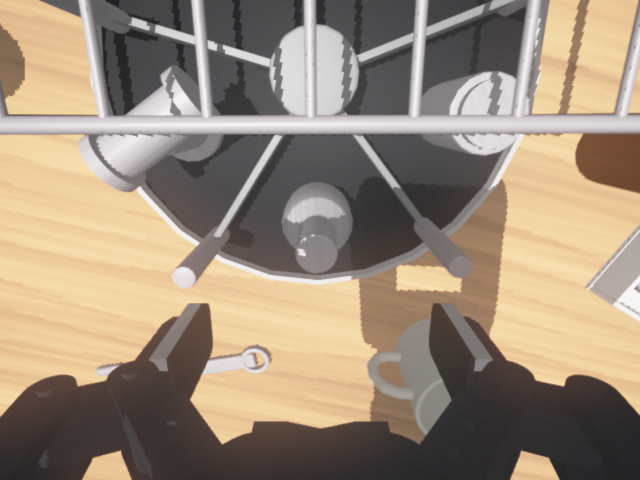

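```bash
python3 - <<'E'
from h import *
np.set_printoptions(precision=1,suppress=True)
z=np.load("pics/w7.npz");st=dict(position=z["pos"],eef_rot=z["rot"])
z6=np.load("pics/w6.npz")
im=z["im"];cv2.imwrite("pics/w7c.png",cv2.resize(im[160:300,260:380,::-1],None,fx=5,fy=5,interpolation=3)[:600])
C=np.array([629.,179.7])
for n,uv,h in [("P2",(184,280),132),("P3",(459,267),132),("bell",(317,252),137),("hub",(315,72),86),("w1",(99,124),180),("w2",(205,124),180),("w3",(310,123),180),("w4",(417,123),180),("w5",(522,124),180)]:
    q=onz("wrist",uv,h,st);r=q[:2]-C;print(n,q,np.hypot(*r),np.degrees(np.arctan2(r[1],r[0]))%360)
E
```

```text
P2 [485.8 230.2 132. ] 151.82387269486625 160.55752488374765
P3 [536.4  62.8 132. ] 149.17097019093083 231.62485405649048
bell [526.5 152.7 137. ] 106.00862508860519 194.76201545270095
hub [629.4 179.6  86. ] 0.431643180566149 344.13535137807816
w1 [577.2 263.3 180. ] 98.38629160239718 121.77557870809916
w2 [588.4 218.1 180. ] 55.940060040072574 136.58477348377482
w3 [599.9 173.5 180. ] 29.810448957244173 192.1017658424249
w4 [611.1 127.8 180. ] 54.877750017513485 251.0045638961279
w5 [621.8  82.8 180. ] 97.13597852891695 265.764599576681
```

View pics/w7c.png

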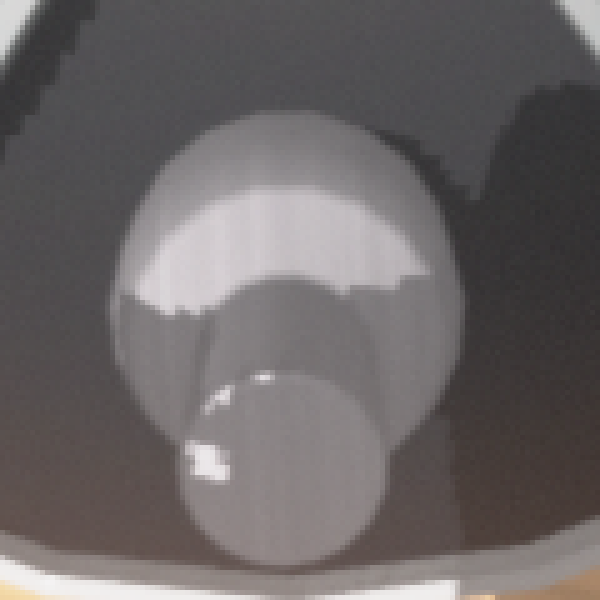

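```bash
python3 -m creep '[[[0,-1,-0.6,20,0,0,0],[0,-0.9,-0.5,35,0,0,0],[0,0,0,30,0,0,0],[0,0,0,18,0,0,0],[0,0,0,8,0,0,0],[0,0,0,2.5,0,0,0],[0,0,0,0,0,0,0],[0.3,0,0,0,0,0,0],[0.6,0,0,0,0,0,0]]]' 60
python3 - <<'E'
from h import *
im,d,st=grab("wrist","w8")
E
```

```text
time_s: 15.6
position: [525.2, 154.6, 120.2]
eef_rot: [[0.971, 0.241, 0.001], [0.241, -0.971, 0.0], [0.001, 0.0, -1.0]]
contact_force: [-0.7, 0.1, -0.3]
width: 51.5
```

View pics/w8.png

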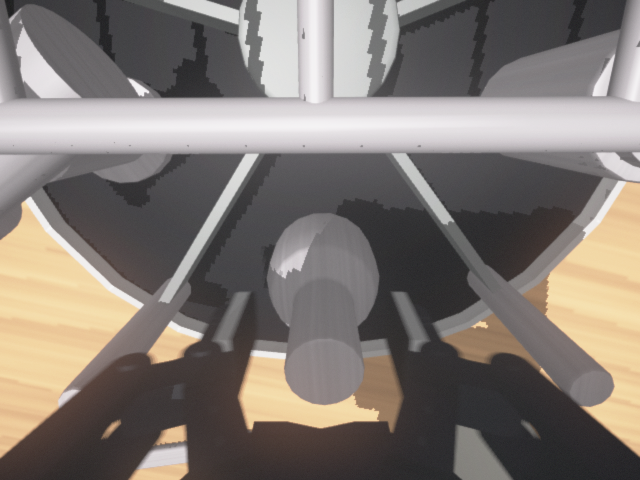

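```bash
python3 -m creep '[[[0.62,0,1.2,0,0,0,0],[0.66,0,0,0,0,0,0],[0.7,0,0,0,0,0,0],[0.8,0,0,0,0,0,0],[0.8,0,0,0,0,0,0],[0.8,0,0,0,0,0,0]]]' 60
python3 -m creep '[[[0.8,0,0,-3,0,0,0],[0.8,0,0,-8,0,0,0],[0.8,0,0,-15,0,0,0],[0.8,0,0,-20,0,0,0],[0.8,0,0,0,0,0,0]]]'
```

```text
time_s: 16.4
position: [525.3, 153.5, 120.0]
eef_rot: [[0.971, 0.241, 0.0], [0.241, -0.971, 0.0], [0.0, 0.0, -1.0]]
contact_force: [-1.3, -0.8, 5.2]
width: 25.0
time_s: 17.02
position: [526.1, 153.6, 167.7]
eef_rot: [[0.971, 0.241, 0.003], [0.241, -0.971, 0.001], [0.003, 0.0, -1.0]]
contact_force: [-0.3, 0.6, -3.4]
width: 25.1
```

```bash
python3 -m creep '[[[0.8,0,0,-25,0,0,0],[0.8,0,0,-30,0,0,0],[0.8,-2,6,-7,0,0,0],[0.8,-4,14,0,0,0,0],[0.8,-6,22,0,0,0,0],[0.8,-8,30,0,0,0,0],[0.8,-9,32,0,0,0,0],[0.8,-9,32,0,0,0,0],[0.8,-9,32,0,0,0,0],[0.8,-9,32,0,0,0,0],[0.8,-9,32,0,0,0,0],[0.8,-9,32,0,0,0,0]]]'
python3 -m creep '[[[0.8,-9,32,0,0,0,0],[0.8,-9,32,0,0,0,0],[0.8,-9,32,0,0,0,0],[0.8,-8,28,0,0,0,0],[0.8,-6,22,0,0,0,0],[0.8,-5,16,0,0,0,0.09],[0.8,-1,11,0,0,0,0.15],[0.8,0,0,0,0,0,0.15],[0.8,0,0,0,0,0,0.1],[0.8,0,0,0,0,0,0.05],[0.8,0,0,0,0,0,0]]]'
python3 - <<'E'
from h import *
np.set_printoptions(precision=3,suppress=True)
im,d,st=grab("wrist","w9");print(st["position"],st["eef_rot"],st["width"])
grab("side","s9");grab("scene","c9")
E
```

```text
time_s: 18.52
position: [515.9, -122.4, 226.2]
eef_rot: [[0.971, 0.24, -0.002], [0.24, -0.971, 0.001], [-0.002, -0.001, -1.0]]
contact_force: [0.0, -0.0, -2.6]
width: 24.9
time_s: 19.9
position: [511.6, -300.1, 227.0]
eef_rot: [[0.956, -0.292, -0.001], [-0.292, -0.956, 0.001], [-0.001, -0.0, -1.0]]
contact_force: [0.1, 0.1, -2.7]
width: 24.8
[ 511.643 -300.112  226.957] [[ 0.956 -0.292 -0.001]
 [-0.292 -0.956  0.001]
 [-0.001 -0.    -1.   ]] 24.81521840658736
```

View pics/w9.png

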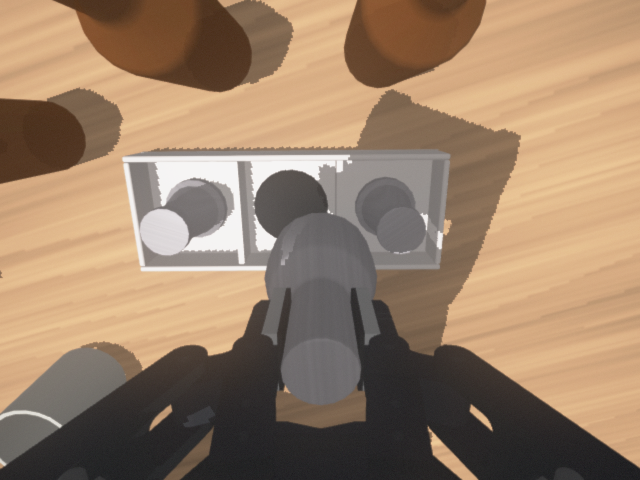

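View pics/s9.png

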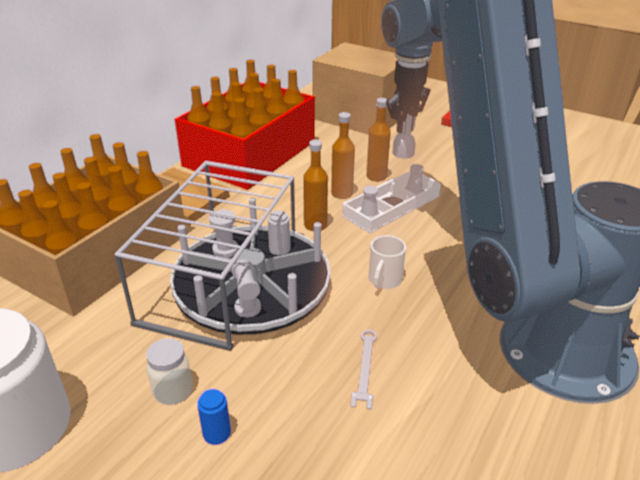

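View pics/c9.png

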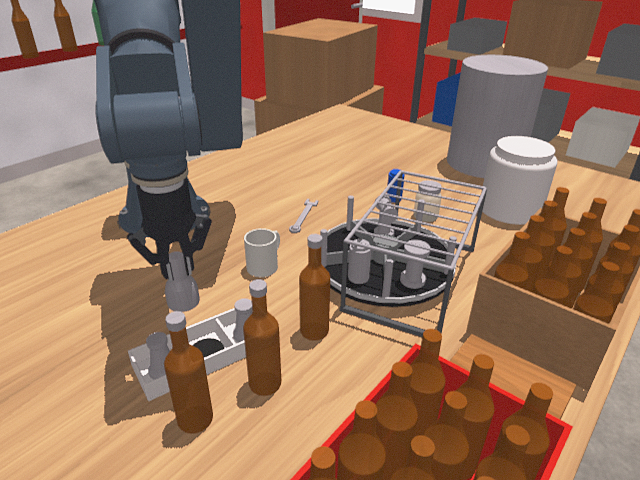

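```bash
python3 - <<'E'
from h import *
np.set_printoptions(precision=1,suppress=True)
z=np.load("pics/w9.npz");st=dict(position=z["pos"],eef_rot=z["rot"])
g=cv2.cvtColor(z["im"],cv2.COLOR_RGB2GRAY)
m=((g<62)).astype(np.uint8); m[:160]=0;m[215:]=0;m[:,:248]=0;m[:,335:]=0
cn,_=cv2.findContours(m,0,cv2.CHAIN_APPROX_NONE);c=max(cn,key=cv2.contourArea)[:,0]
c=c[(c[:,1]<212)];print(cv2.boundingRect(c))
P=np.array([onz("wrist",p,9,st)[:2] for p in c])
A=np.c_[2*P,np.ones(len(P))];s=np.linalg.lstsq(A,(P**2).sum(1),rcond=None)[0]
print("pad",s[:2],"dia",2*np.sqrt(s[2]+s[0]**2+s[1]**2))
L=[onz("wrist",p,40,st) for p in[(125,158),(449,155),(440,267),(142,269)]]
for q in L:print("corner",q)
print("mean",np.mean(L,axis=0))
print("red",onz("wrist",(164,232),85,st),onz("wrist",(401,229),85,st))
b=onz("wrist",(321,371),244,st);print("bell top",b, st["eef_rot"].T@(b-st["position"]))
E
```

```text
Traceback (most recent call last):
ValueError: max() iterable argument is empty
```

```bash
python3 - <<'E'
from h import *
np.set_printoptions(precision=1,suppress=True)
z=np.load("pics/w9.npz");st=dict(position=z["pos"],eef_rot=z["rot"])
g=cv2.cvtColor(z["im"],cv2.COLOR_RGB2GRAY);print(g[195,245:340:5],g[165:215:5,291])
m=((g<85)).astype(np.uint8); m[:160]=0;m[212:]=0;m[:,:248]=0;m[:,335:]=0
cn,_=cv2.findContours(m,0,cv2.CHAIN_APPROX_NONE);c=max(cn,key=cv2.contourArea)[:,0]
print(cv2.boundingRect(c)); c=c[(c[:,1]<210)]
P=np.array([onz("wrist",p,9,st)[:2] for p in c])
A=np.c_[2*P,np.ones(len(P))];s=np.linalg.lstsq(A,(P**2).sum(1),rcond=None)[0]
print("pad",s[:2],"dia",2*np.sqrt(s[2]+s[0]**2+s[1]**2))
L=[onz("wrist",p,40,st) for p in[(125,158),(449,155),(440,267),(142,269)]]
for q in L:print("corner",q)
print("mean",np.mean(L,axis=0))
print("red",onz("wrist",(164,232),85,st),onz("wrist",(401,229),85,st))
b=onz("wrist",(321,371),244,st);print("bell top",b, st["eef_rot"].T@(b-st["position"]))
E
```

```text
[134 159 225  90  90  88  87  83  82  81  78  78  80  77  75  71  77 149
 131] [245 112  86  84  82  83  81  81  81  78]
(278, 172, 50, 40)
pad [ 522.3 -286.9] dia 41.91779854198845
corner [ 600.7 -164.9   40. ]
corner [ 527.3 -412.6   40. ]
corner [ 434.6 -386.4   40. ]
corner [ 509.2 -136.6   40. ]
mean [ 517.9 -275.1   40. ]
red [ 542.4 -191.8   85. ] [ 494.4 -356.1   85. ]
bell top [ 512.5 -300.9  244. ] [  1.    0.5 -17. ]
```

```bash
python3 - <<'E'
from h import *
np.set_printoptions(precision=1,suppress=True)
z=np.load("pics/w9.npz");st=dict(position=z["pos"],eef_rot=z["rot"])
g=cv2.cvtColor(z["im"],cv2.COLOR_RGB2GRAY)
m=((g<105)).astype(np.uint8); m[:160]=0;m[214:]=0;m[:,:248]=0;m[:,332:]=0
cn,_=cv2.findContours(m,0,cv2.CHAIN_APPROX_NONE);c=max(cn,key=cv2.contourArea)[:,0]
print(cv2.boundingRect(c)); c=c[(c[:,1]<212)]
P=np.array([onz("wrist",p,9,st)[:2] for p in c])
A=np.c_[2*P,np.ones(len(P))];s=np.linalg.lstsq(A,(P**2).sum(1),rcond=None)[0]
print("pad",s[:2],"dia",2*np.sqrt(s[2]+s[0]**2+s[1]**2))
E
```

```text
(255, 171, 73, 43)
pad [ 517.8 -274.4] dia 65.5080333852472
```

```bash
python3 -m creep '[[[0.8,-1,-9,0,0,0,0],[0.8,-1,-11,5,0,0,0],[0.8,-0.7,-6.7,20,0,0,0],[0.8,0,0,25,0,0,0],[0.8,0,0,20,0,0,0],[0.8,0,0,12,0,0,0],[0.8,0,0,5,0,0,0],[0.8,0,0,0,0,0,0]]]'
python3 - <<'E'
from h import *
np.set_printoptions(precision=3,suppress=True)
im,d,st=grab("wrist","w10");print(st["position"])
for n,(a,b,c,e) in {"side":(130,250,330,450),"scene":(260,420,110,280)}.items():
    im,_,_=grab(n,n+"10"); cv2.imwrite(f"pics/{n}10c.png",cv2.resize(im[a:b,c:e,::-1],None,fx=4.5 if n=="side" else 3.5,fy=4.5 if n=="side" else 3.5,interpolation=3))
E
```

```text
time_s: 21.05
position: [517.5, -273.6, 141.0]
eef_rot: [[0.956, -0.292, 0.0], [-0.292, -0.956, -0.0], [0.0, 0.0, -1.0]]
contact_force: [0.2, -0.0, -2.8]
width: 24.7
[ 517.507 -273.551  141.009]
```

View pics/w10.png

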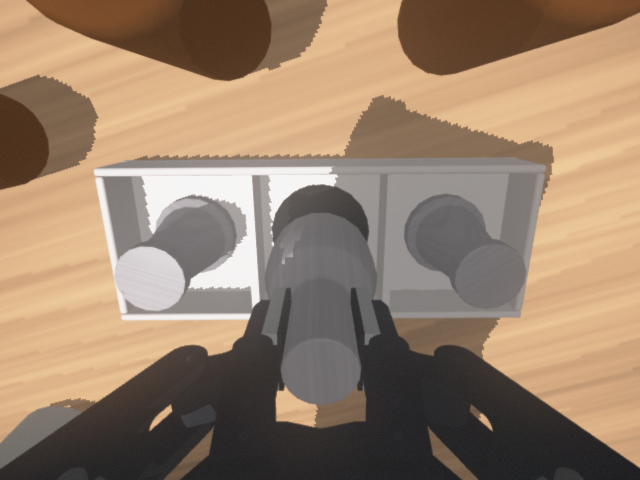

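View pics/side10c.png

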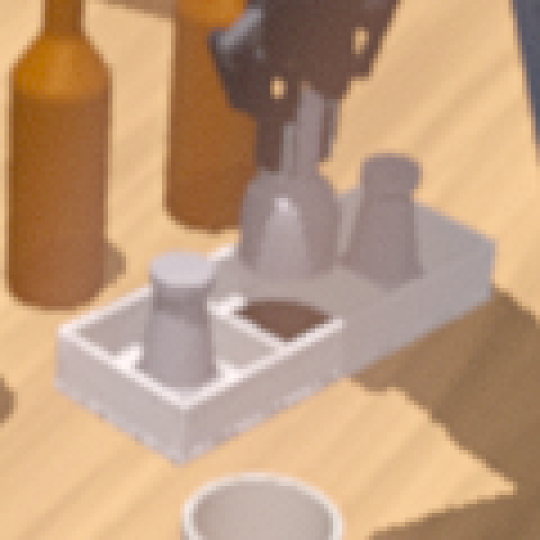

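View pics/scene10c.png

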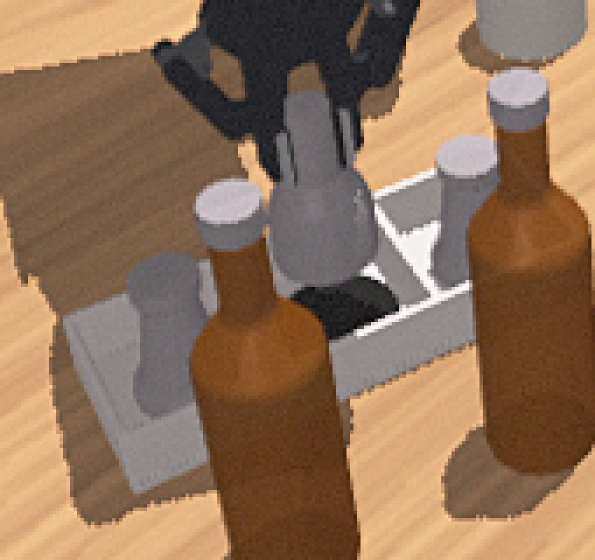

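```bash
python3 - <<'E'
from h import *
np.set_printoptions(precision=1,suppress=True)
z=np.load("pics/w10.npz");st=dict(position=z["pos"],eef_rot=z["rot"])
g=cv2.cvtColor(z["im"],cv2.COLOR_RGB2GRAY);print(g[205,262:380:6])
m=((g<90)).astype(np.uint8); m[:175]=0;m[238:]=0;m[:,:262]=0;m[:,380:]=0
cn,_=cv2.findContours(m,0,cv2.CHAIN_APPROX_NONE);c=max(cn,key=cv2.contourArea)[:,0]
print(cv2.boundingRect(c))
h=cv2.convexHull(c)[:,0]; h=h[h[:,1]<230]; print(h.tolist())
P=np.array([onz("wrist",p,9,st)[:2] for p in h])
A=np.c_[2*P,np.ones(len(P))];s=np.linalg.lstsq(A,(P**2).sum(1),rcond=None)[0]
print("pad",s[:2],"dia",2*np.sqrt(s[2]+s[0]**2+s[1]**2))
b=onz("wrist",(321,371),st["position"][2]+17,st);print("bell top",b)
print("bay walls z40",onz("wrist",(262,250),40,st),onz("wrist",(381,250),40,st))
E
```

```text
[163 166 245 168  96  90  86  84  82  81  78  75  73  71  67  67  66 152
 152 150]
(288, 186, 81, 52)
[[324, 186], [335, 187], [338, 188], [340, 189], [349, 194], [360, 205], [363, 211], [366, 218], [367, 222], [368, 229], [288, 222], [288, 210], [290, 203], [292, 197], [294, 195], [297, 193], [320, 186]]
pad [ 521.5 -278.6] dia 57.0449008972657
bell top [ 518.3 -274.4  158. ]
bay walls z40 [ 527.  -239.2   40. ] [ 505.4 -309.5   40. ]
```

```bash
python3 - <<'E'
from h import *
np.set_printoptions(precision=1,suppress=True)
z=np.load("pics/w10.npz");st=dict(position=z["pos"],eef_rot=z["rot"])
g=cv2.cvtColor(z["im"],cv2.COLOR_RGB2GRAY)
m=((g<115)).astype(np.uint8); m[:175]=0;m[236:]=0;m[:,:262]=0;m[:,380:]=0
cn,_=cv2.findContours(m,0,cv2.CHAIN_APPROX_NONE);c=max(cn,key=cv2.contourArea)[:,0]
print(cv2.boundingRect(c))
h=cv2.convexHull(c)[:,0]; h=h[h[:,1]<230]; print(h.tolist())
P=np.array([onz("wrist",p,9,st)[:2] for p in h])
A=np.c_[2*P,np.ones(len(P))];s=np.linalg.lstsq(A,(P**2).sum(1),rcond=None)[0]
print("pad",s[:2],"dia",2*np.sqrt(s[2]+s[0]**2+s[1]**2))
E
```

```text
(272, 185, 97, 51)
[[324, 185], [337, 187], [349, 193], [359, 203], [361, 206], [364, 212], [367, 219], [368, 225], [272, 227], [276, 213], [279, 208], [283, 202], [287, 198], [293, 193], [298, 190], [300, 189], [305, 187], [308, 186], [313, 185]]
pad [ 518.1 -274.3] dia 66.73931187266203
```

```bash
python3 -m creep '[[[0.8,0,0,8,0,0,0],[0.8,0,0,14,0,0,0],[0.8,0,0,12,0,0,0],[0.8,0,0,6,0,0,0],[0.8,0,0,3,0,0,0],[0.8,0,0,2,0,0,0],[0.8,0,0,1,0,0,0],[0.8,0,0,1,0,0,0],[0.8,0,0,0,0,0,0]]]'
```

```text
time_s: 22.32
position: [517.3, -273.6, 93.8]
eef_rot: [[0.956, -0.292, 0.0], [-0.292, -0.956, -0.0], [0.0, 0.0, -1.0]]
contact_force: [-0.0, -1.2, -3.1]
width: 25.0
```

```bash
python3 -m creep '[[[0.8,0,0,0.8,0,0,0],[0.8,0,0,0.5,0,0,0],[0.8,0,0,0,0,0,0],[0.8,0,0,0,0,0,0]]]'
```

```text
time_s: 22.82
position: [517.3, -273.6, 92.5]
eef_rot: [[0.956, -0.292, -0.0], [-0.292, -0.956, 0.0], [-0.0, -0.0, -1.0]]
contact_force: [0.2, -0.1, -3.4]
width: 24.7
```

```bash
python3 -m creep '[[[0.8,0,0,0.5,0,0,0],[0.8,0,0,0,0,0,0],[0.8,0,0,0,0,0,0]]]'
```

```text
time_s: 23.2
position: [517.4, -273.6, 92.1]
eef_rot: [[0.956, -0.292, 0.0], [-0.292, -0.956, -0.0], [0.0, 0.0, -1.0]]
contact_force: [0.6, -0.3, -1.7]
width: 24.6
```

```bash
python3 -m creep '[[[0.8,0,0,0.5,0,0,0],[0.8,0,0,0,0,0,0],[0.8,0,0,0,0,0,0]]]'
```

```text
time_s: 23.58
position: [517.5, -273.7, 92.1]
eef_rot: [[0.956, -0.292, 0.0], [-0.292, -0.956, -0.0], [0.001, 0.0, -1.0]]
contact_force: [-2.1, 1.5, 4.8]
width: 25.0
```

Contact is made (force went from −3 to +5 N). Release gently, then lift straight up.

```bash
python3 -m creep '[[[0.66,0,0,0,0,0,0],[0.6,0,0,0,0,0,0],[0.5,0,0,0,0,0,0],[0.42,0,0,0,0,0,0],[0.42,0,0,0,0,0,0],[0.42,0,0,-6,0,0,0],[0.42,0,0,-18,0,0,0],[0.42,0,0,-30,0,0,0],[0.42,0,0,-40,0,0,0],[0.42,0,0,-40,0,0,0],[0.42,0,0,0,0,0,0]]]'
python3 - <<'E'
from h import *
grab("wrist","w11")
for n,(a,b,c,e) in {"side":(130,250,330,450),"scene":(260,420,110,280)}.items():
    im,_,_=grab(n,n+"11"); cv2.imwrite(f"pics/{n}11c.png",cv2.resize(im[a:b,c:e,::-1],None,fx=3.5,fy=3.5,interpolation=3))
E
```

```text
time_s: 24.95
position: [518.5, -274.3, 230.0]
eef_rot: [[0.956, -0.292, 0.006], [-0.292, -0.956, -0.004], [0.007, 0.002, -1.0]]
contact_force: [0.4, -0.8, -1.3]
width: 49.2
```

View pics/w11.png

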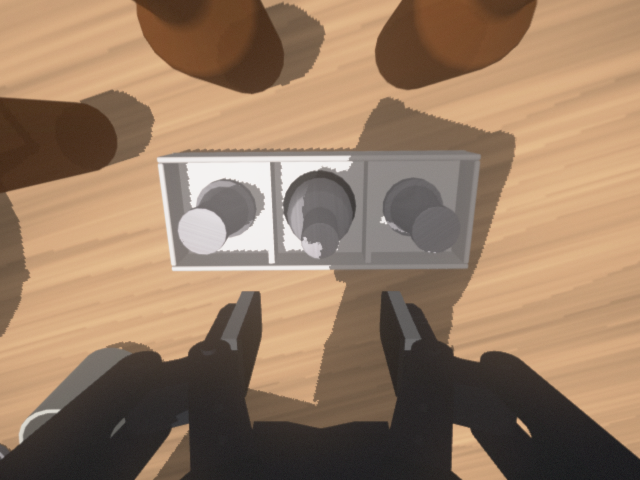

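View pics/side11.png

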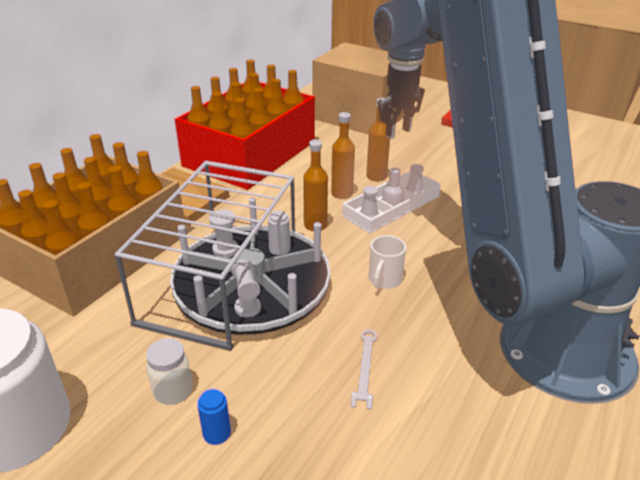

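View pics/scene11c.png

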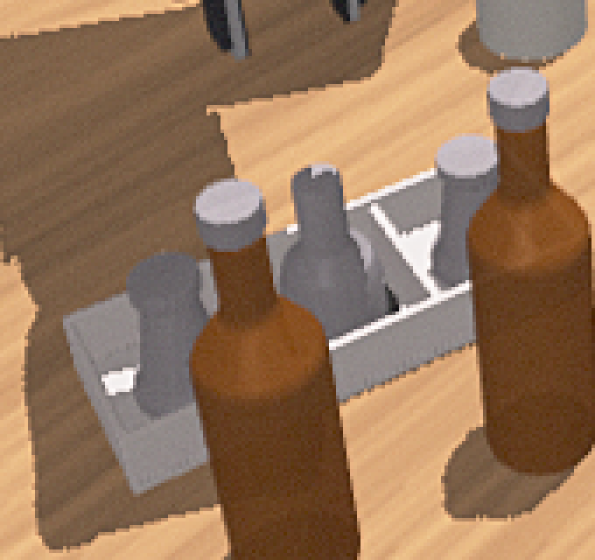

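```bash
python3 - <<'E'
from h import *
np.set_printoptions(precision=1,suppress=True)
z=np.load("pics/w11.npz");st=dict(position=z["pos"],eef_rot=z["rot"])
print("top",onz("wrist",(320,240),109,st), "pad L/R/top", onz("wrist",(285,205),9,st),onz("wrist",(355,205),9,st),onz("wrist",(320,170),9,st))
cv2.imwrite("pics/w11c.png",cv2.resize(z["im"][150:275,260:380,::-1],None,fx=4.6,fy=4.6,interpolation=3))
E
```

```text
top [ 518.  -274.6  109. ] pad L/R/top [ 528.6 -244.4    9. ] [ 509.7 -306.     9. ] [ 549.8 -284.6    9. ]
```

View pics/w11c.png

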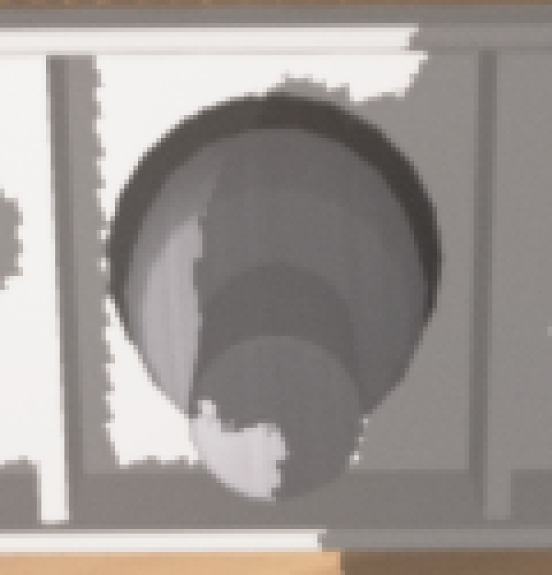

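```bash
python3 - <<'E'
from h import *
a=np.load("pics/side0.npz")["im"].astype(int);b=np.load("pics/side11.npz")["im"].astype(int)
for n,(u,v,w,h) in dict(mug=(368,235,40,52),wrench=(350,328,30,80),jar=(148,340,44,62),bottle0=(303,140,26,90),blue=(198,390,34,54)).items():
    print(n,np.abs(a[v:v+h,u:u+w]-b[v:v+h,u:u+w]).mean())
from station import finish_job
print(finish_job())
E
```

```text
mug 12.357692307692307
wrench 12.654444444444444
jar 11.903347996089932
bottle0 14.99045584045584
blue 9.474219317356573
the job is handed in; nothing more can be done
None
```

The capping bell is standing upright in the middle of the rubber pad in the tray's free bay, released, and the job is handed in after about 25 s of the 64 s allowed.

**Carousel:** I turned it clockwise in two strokes, pushing two pins with the jaws loosely around them, plus a 2° trim. The bell was then at 194.8° about the axis; the opening's centre is at 193.9°. That is about 1.5–2.5 mm off, depending on which reference I used. The midpoint of the two pins read about 2° off, so the bell sits slightly off-centre in its compartment; I positioned by the bell.

**Lift and placing:** I gripped the bell by its shank, carried it over the mug and bench, and lowered it until the pad took its weight. The measured vertical force went from about −3 N to +5 N before I let go.

**Last checks:**
- In the wrist camera, the bell's top is at (518.0, −274.6) mm and the pad's centre at (518.1, −274.3) mm. The pad shows evenly around the bell.
- Early estimates from the two fixed cameras put the pad 4–6 mm away from that. I went by the wrist camera, which also saw both the bell and the pad together.
- By eye, the tee, plug and spool are still upright in their compartments, and the reducers, bottles, mug, jar and wrench look undisturbed.
- A before/after pixel comparison was not conclusive. Every object I checked showed a similar background difference of 9–15 grey levels, with none standing out.
- At one point I typed a 20 mm downward dip next to the pin by mistake. It touched nothing, and I reversed it straight away.

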